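# Turn the griddle plate over and reseat it on its pins

### The job

The reversible griddle plate is on its stand ribbed side up. Take it by its handle bar, turn it over so that the smooth side is up and the handle sticks out over the opposite side of the stand, and lower it by the handle, without letting it drop, until it lies flat and fully home on the stand's two pins. Then let go.

Things in the scene. Friction and masses are not known exactly. Their poses are not given: they have to be found in the camera images.
- griddle_centre (a point): Centre of the loose dark cast plate (0.7 kg): 170 mm along its x, 130 along y, 8 thick. Its +z face, up at the start, has five ribs 4 mm high along y (within 33 mm of x = 0); the -z face is smooth. Through holes at y = 0: 28 mm wide at x = +60, 18 mm at x = -52. U-shaped wire handle in its mid-plane on the -y side: legs at x = +-48 from the edge to a bar at y = -125.
- griddle_bar (a point): Middle of the plate's handle bar, round, 9 mm thick, 96 mm long along the plate's x; axes as the plate's. 125 mm from the plate's centre, 190 mm from its far edge; 55 mm gap between bar and plate; 64 mm above the table at the start. Gripped lightly (20 to 30 N) across it from above, it turns between the fingers, so that the lifted plate swings down to hang below it.
- stand_seat (a point): Centre of the fixed iron stand's seat, level with its rail tops, 60 mm above the table. Two rails along its y, 136 mm long, at 43 to 85 mm either side in x, open between for the ribs. At the start the seated plate's axes match these (handle at -y). Turned over about x it seats with the handle at +y, bar centre 125 mm from this point and 4 mm above it.
- stand_pin (a point): Foot of the stand's thick pin, 20 mm wide, on a rail at the seat's x = +60 mm, y = 0; it takes the plate's 28 mm hole. The thin pin, 10 mm wide, stands at x = -52 mm, y = 0, for the 18 mm hole. Both are 10 mm high with tapered tips and have 4 mm of play all round; they fit with either face up, but not with the plate end for end.
There are look-alikes about, which are no part of the job. Of the things that look like the part that bears stand_seat, the largest one is meant.

How it is judged (in metres and radians):
On the way:
1. the plate, other way up and over the stand, is lowered by the handle to within 15 degrees of flat while still held (angle between griddle_centre's own z axis and vertical above 2.88 rad and horizontal distance between griddle_centre and stand_seat below 0.04 m and z of griddle_centre in the frame of stand_seat below 0.04 m and contact force between the fingers and griddle above 1 N), for 0.05 s.
At the end, for the whole second after the job is handed in: The plate lies smooth side up, within 10 degrees of flat, its centre within 12 mm of the seat's centre and at most 2.5 mm above its fully seated height, its length along the stand's x within 10 degrees, the handle on the stand's +y side, at rest and let go (angle between griddle_centre's own z axis and vertical above 2.96 rad and horizontal distance between griddle_centre and stand_seat below 0.012 m and z of griddle_centre in the frame of stand_seat below 0.0065 m and angle between the x axis of griddle_centre and the x axis of stand_seat, either way round below 0.17 rad and y of griddle_bar in the frame of stand_seat above 0.1 m and linear speed of griddle below 0.02 m/s); the robot touches nothing.
It fails at once if the plate is dropped on the floor or table (height (world z) of griddle_centre below 0.03 m).
It also fails if it takes over 42 s, if anything falls off the work surface, if the arm or the gripper's body presses on something with over 40 N, if the wrist force passes 120 N, or if a joint passes its speed limit or range.

### The arm

A 7-joint arm with a two-finger parallel gripper is mounted at the origin on the work surface. World frame = base frame: x ahead of the robot, y to its left, z up, the work surface at z = 0. Lengths are in m, angles in degrees, forces in N, time in s.
With the tool pointing down it reaches from about 0.425 to 0.925 m from the base axis. Payload 6.8 kg.
Tool frame: the origin (TCP) lies between the finger pads; the fingertips stand 25 mm ahead of it and the grasp point (between the pads) lies 6 mm ahead of it; y points along the fingers, x is the direction in which the jaws open and shut, and the axes are right-handed (so a half turn about y gives the same grasp; the last joint's range is limited). The gripper opens to 88 mm and grips with 3 to 60 N. Pads are 20 mm wide; open, the fingers measure 115 mm over their backs; the gripper's body (75 mm by 178 mm) begins 61 mm behind the grasp point.
Start: joints at [-79.991, 27.33, 1.283, 89.118, -0.659, 63.558, -4.761], TCP at [0.188, 0.648, 0.248] pointing down, gripper open.
Joint ranges: [-169.35, 169.35], [-19.33, 120.38], [-80.79, 83.38], [13.8, 139.57], [-78.32, 258.32], [9.67, 109.79], [-169.56, 169.56]. Speed limits (degrees/s): [136.94, 136.94, 180, 180, 180, 180, 180].

### API

Orientations are given as [roll, pitch, yaw] about the fixed x, y, z axes, in that order (R = Rz(yaw) Ry(pitch) Rx(roll)).
In Python, from rig import env gives the robot as it stands. The module is installed in compiled form; this text tells all that it offers. Calls block until the motion is done:
- env.move_ptp(position, orientation): joint-space move of the TCP to a pose.
- env.move_linear(position, ori=None, velocity=0.15, threshold=None): straight line of the TCP; ori=None keeps the orientation; velocity is the mean speed in m/s. With threshold (N) it stops when the force on the tool has changed by that much, and returns True; else False.
- env.set_joints(angles): joint-space move.
- env.command_gripper(opening): finger opening in m; the grip force is fixed at half the most; returns when the fingers have stopped.
- env.pause(seconds).
- env.ik(position, orientation): joint angles nearest the present ones, or None.
- env.state(): the state.
- env.read_camera(name): name is "side" or "top"; returns a dict with "pixels" (420x560x3 uint8, red, green, blue), "camera_matrix" (3x3 intrinsics, pixels), "camera_from_world" (4x4, takes a point from world to camera coordinates). Camera axes: x right, y down, z forward; pixel columns grow to the right and rows downward; lengths in m; the calibration is good to about 2 mm. A picture is of the moment at which its call begins. There is no depth.
A pose or a line that the arm cannot do raises env.PlanningError and nothing moves.
- env.sign_off(): hands the job in, once; it reports no verdict.
The state is a dict: "time": time; "qpos": joint angles; "joint_velocities": joint speeds; "joint_torque": joint torques, N m; "position": TCP position; "eef_rot": TCP orientation; "ft_force": force on the tool from outside, world axes, zero at the start; "ft_torque": the same for the moment, N m; "grip_width": finger opening in m.
Only numpy, scipy, OpenCV 4.12 (cv2) and the standard library are available. Lean on these libraries where they do the work, as an engineer would, in place of code of your own. Each camera call takes 0.05 s, during which the arm holds its last target.

## Working session

There is one attempt and no reset: what is moved stays moved. The work goes in short steps, each a Python script; the robot and the scene stay as the last script left them, time stands still between calls to the robot, and variables do not carry over. Pictures are saved under pics/ and viewed, and the job is handed in when it is done.

```bash
mkdir -p pics; ls
python3 - <<'E'
from rig import env
import cv2,json
import numpy as np
for n in("side","top"):
    c=env.read_camera(n); cv2.imwrite(f"pics/{n}0.png",c["pixels"][:,:,::-1])
    print(n,np.round(c["camera_matrix"],2).tolist(),np.round(c["camera_from_world"],4).tolist())
s=env.state();print(s)
E
```

```text
pics
side [[498.87, 0.0, 267.75], [0.0, 498.87, 209.46], [0.0, 0.0, 1.0]] [[0.8352, -0.5499, -0.0016, -0.4786], [-0.4305, -0.6522, -0.6239, 0.2708], [0.3421, 0.5218, -0.7815, 0.7374], [0.0, 0.0, 0.0, 1.0]]
top [[542.1, 0.0, 275.3], [0.0, 542.1, 206.18], [0.0, 0.0, 1.0]] [[0.0059, -0.9999, -0.0152, 0.0036], [-0.9923, -0.004, -0.1239, 0.549], [0.1238, 0.0158, -0.9922, 0.9082], [0.0, 0.0, 0.0, 1.0]]
{'time': 0.1, 'qpos': array([-79.98878932,  27.37062151,   1.27815858,  89.17047693,
        -0.65877299,  63.56032976,  -4.76158691]), 'joint_velocities': array([-0.03755109, -0.18582107, -0.00494733, -0.11466629, -0.03542713,
       -0.12725952, -0.05012188]), 'joint_torque': array([ 4.23912963e-03, -5.84088421e+01,  1.54031899e+00, -2.73314148e+01,
       -5.41163154e-02,  1.31199704e-02,  3.06266884e-05]), 'position': array([0.18822229, 0.64770295, 0.24679938]), 'eef_rot': array([-90.00602295,   0.0939272 ,  73.79778803]), 'ft_force': array([ 0.11611642, -0.9025342 , -0.05167011]), 'ft_torque': array([-0.01078157,  0.02919954,  0.00956595]), 'grip_width': 0.08748401257582877}
```

View pics/side0.png

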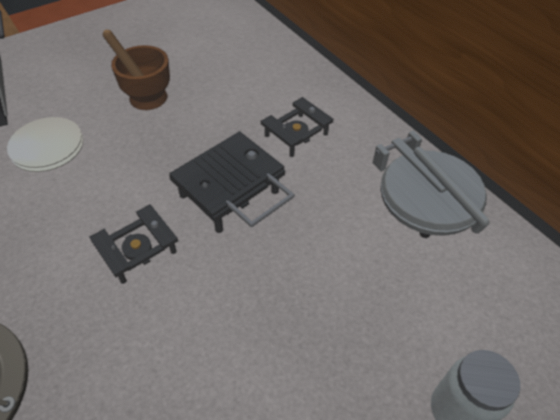

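View pics/top0.png

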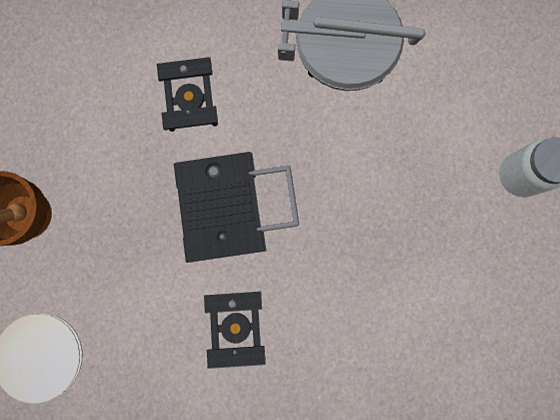

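The plate sits in the middle of both images: in the top view it spans columns 175–266 and rows 152–262, with the handle to the right (bar near (294,197)) and the thick pin at about (213,171). The two smaller stands are look-alikes. I'll enlarge it.

Run:
```python
import cv2
a=cv2.imread("pics/top0.png")[140:270,160:310]; cv2.imwrite("pics/top0c.png",cv2.resize(a,None,fx=4.6,fy=4.6,interpolation=cv2.INTER_CUBIC))
a=cv2.imread("pics/side0.png")[125:235,160:310]; cv2.imwrite("pics/side0c.png",cv2.resize(a,None,fx=5,fy=5,interpolation=cv2.INTER_CUBIC))
```

```text
(no output)
```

View pics/top0c.png

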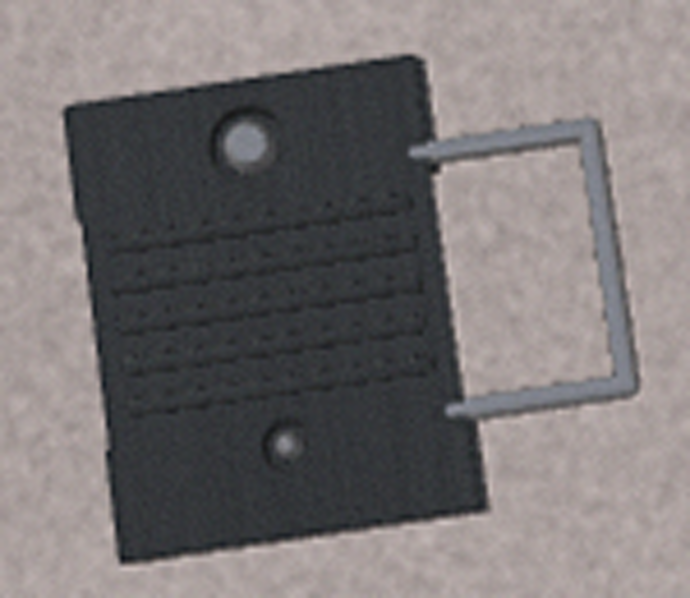

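View pics/side0c.png

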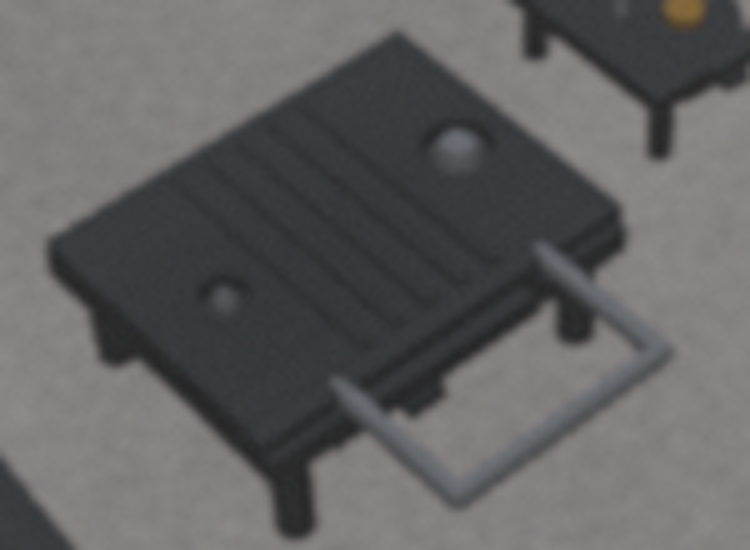

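```bash
cat > h.py <<'E'
import numpy as np
from scipy.optimize import least_squares
def cams():
    from rig import env
    return {n:env.read_camera(n) for n in("side","top")}
K={"side":np.array([[498.87,0,267.75],[0,498.87,209.46],[0,0,1]]),"top":np.array([[542.1,0,275.3],[0,542.1,206.18],[0,0,1]])}
T={"side":np.array([[0.8352,-0.5499,-0.0016,-0.4786],[-0.4305,-0.6522,-0.6239,0.2708],[0.3421,0.5218,-0.7815,0.7374],[0,0,0,1]]),"top":np.array([[0.0059,-0.9999,-0.0152,0.0036],[-0.9923,-0.004,-0.1239,0.549],[0.1238,0.0158,-0.9922,0.9082],[0,0,0,1]])}
def proj(n,P):
    P=np.atleast_2d(P); c=P@T[n][:3,:3].T+T[n][:3,3]; u=c@K[n].T; return u[:,:2]/u[:,2:]
def fit(obs,x0):
    # obs: (cam,(u,v),(x,y,z)); fit X,Y,yaw, dz
    def f(p):
        c,s=np.cos(p[2]),np.sin(p[2]); r=[]
        for n,uv,q in obs:
            w=[p[0]+c*q[0]-s*q[1],p[1]+s*q[0]+c*q[1],q[2]+(p[3] if len(p)>3 else 0)]
            r+=list(proj(n,w)[0]-uv)
        return r
    return least_squares(f,x0)
E
python3 - <<'E'
from h import *
t=lambda u,v:((u+.5)/4.6-.5+160,(v+.5)/4.6-.5+140)
s=lambda u,v:((u+.5)/5-.5+160,(v+.5)/5-.5+125)
pl={'a':(.085,.065,.068),'b':(.085,-.065,.068),'c':(-.085,-.065,.068),'d':(-.085,.065,.068),'e':(.048,-.125,.064),'f':(-.048,-.125,.064)}
pt=dict(a=(68,107),b=(423,57),c=(488,508),d=(121,562),e=(594,125),f=(628,386))
ps=dict(a=(398,35),b=(620,210),c=(268,455),d=(52,245),e=(662,352),f=(460,495))
A=[("top",t(*pt[k]),pl[k]) for k in pl]; B=[("side",s(*ps[k]),pl[k]) for k in pl]
C=[("top",t(247,143),(.06,0,.0695)),("top",t(286,444),(-.052,0,.0695)),]
D=[("side",s(458,146),(.06,0,.0695)),("side",s(227,297),(-.052,0,.0695))]
for nm,o,n in(("plate top",A,3),("plate side",B,3),("plate both",A+B,3),("plate both z",A+B,4),("pins top",C,3),("pins side",D,3),("pins both",C+D,3),('all',A+B+C+D,3)):
    r=fit(o,[.55,.1,0,0][:n]); print(nm,np.round(r.x,4),np.degrees(r.x[2]).round(2),np.abs(r.fun).max().round(2), np.round(r.fun,1).tolist() if n==4 else '')
E
```

```text
plate top [0.5449 0.1001 0.1504] 8.62 1.14 
plate side [0.5488 0.1008 0.1598] 9.16 1.24 
plate both [0.5466 0.1001 0.1544] 8.85 2.21 
plate both z [0.5462 0.0995 0.1544 0.0018] 8.85 2.37 [0.2, -1.4, -1.1, -1.9, -0.6, -0.6, 1.5, -0.6, 0.0, -0.3, 1.3, -1.2, -0.7, -0.5, -0.0, -0.1, -1.7, -0.6, -2.4, 0.1, -0.5, 1.4, -0.8, 1.9]
pins top [0.5453 0.1021 0.1469] 8.42 0.07 
pins side [0.5486 0.0997 0.1693] 9.7 0.0 
pins both [0.5469 0.1011 0.1551] 8.88 1.5 
all [0.5467 0.1003 0.1543] 8.84 2.19
```

```bash
cat >> h.py <<'E'
SX,SY,YAW=.5467,.1003,8.84
def tcp(y,z,x=0):
    a=np.radians(YAW); return [SX+np.cos(a)*x-np.sin(a)*y, SY+np.sin(a)*x+np.cos(a)*y, .060+z+.006]
def ori(roll=-90): return [roll,0,YAW+90]
def save(name):
    import cv2
    from rig import env
    for n in("side","top"): cv2.imwrite(f"pics/{n}{name}.png",env.read_camera(n)["pixels"][:,:,::-1])
E
python3 - <<'E'
from h import *
from rig import env
for y,z in((-.125,.1),(-.125,.004),(.065,.19),(.065,.22),(-.065,.22),(-.065,.19),(.07,.13),(.125,.004)):
    for yw in(98.84,-81.16):
        q=env.ik(tcp(y,z),[-90,0,yw]); print(y,z,yw,None if q is None else np.round(q,0))
E
```

```text
-0.125 0.1 98.84 [-26.  24.  29. 110. -15.  49. 109.]
-0.125 0.1 -81.16 [-44.  33.  55. 111. -33.  54. -54.]
-0.125 0.004 98.84 [-18.  32.  19. 113. -16.  38. 109.]
-0.125 0.004 -81.16 [-31.  35.  36. 114. -31.  41. -57.]
0.065 0.19 98.84 [-37.  16.  16. 105.  -5.  59.  81.]
0.065 0.19 -81.16 [-58.  20.  44. 107. -16.  60. -89.]
0.065 0.22 98.84 [-38.  15.  17. 103.  -5.  63.  80.]
0.065 0.22 -81.16 [-59.  18.  45. 105. -14.  63. -90.]
-0.065 0.22 98.84 [-34.  15.  30. 104.  -8.  63.  97.]
-0.065 0.22 -81.16 [-52.  20.  53. 105. -18.  64. -73.]
-0.065 0.19 98.84 [-33.  17.  28. 106.  -9.  59.  98.]
-0.065 0.19 -81.16 [-51.  22.  53. 107. -20.  61. -71.]
0.07 0.13 98.84 [-35.  20.  14. 109.  -6.  52.  81.]
0.07 0.13 -81.16 [-56.  24.  42. 110. -20.  53. -86.]
0.125 0.004 98.84 [-34.  31.   7. 111.  -6.  38.  75.]
0.125 0.004 -81.16 [-53.  35.  32. 113. -28.  40. -85.]
```

Run:
```python
from h import *
from rig import env
env.command_gripper(.045)
env.move_ptp(tcp(-.125,.1),ori())
print(env.move_linear(tcp(-.125,.004),velocity=.12,threshold=15))
save("1"); s=env.state(); print(s["time"],s["position"],tcp(-.125,.004),s["ft_force"])
```

```text
False
4.7 [ 0.56656624 -0.02323038  0.0708413 ] [np.float64(0.565909464063374), np.float64(-0.023215167045986473), 0.07] [ 0.98491013 -0.60932718  0.0542035 ]
```

View pics/side1.png

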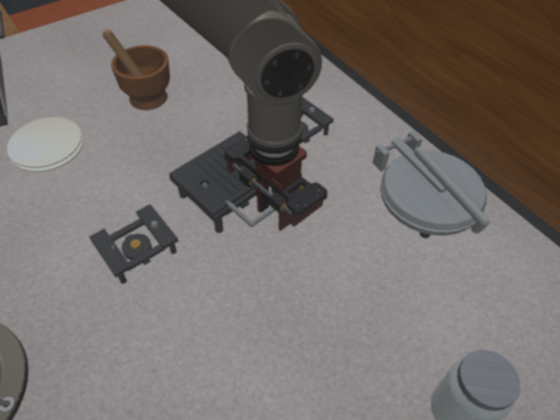

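View pics/top1.png

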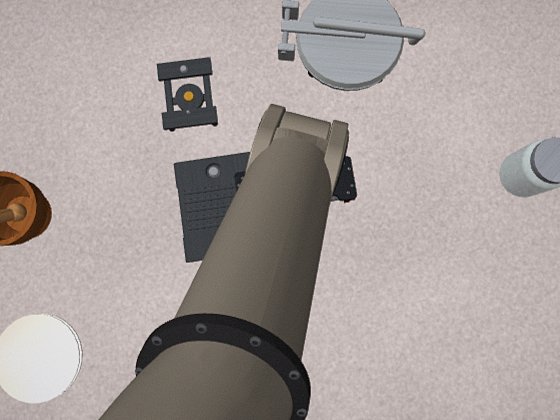

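Run:
```python
from h import *
from rig import env
env.command_gripper(0.0); s=env.state(); print(s["time"],s["grip_width"],s["ft_force"])
for th in (5,10,20,30,45,60,75,88):
    c,n=np.cos(np.radians(th)),np.sin(np.radians(th))
    env.move_linear(tcp(.065-.190*c+.004*n,.190*n+.004*c+.001),velocity=.09 if th<15 else .13)
    s=env.state(); print(th,s["time"].__round__(2),s["grip_width"].__round__(4),s["ft_force"].round(1))
    if th in(10,88): save(f"2_{th}")
```

```text
5.3667 0.007893800877827345 [-0.95355115  3.98409407  1.67854395]
5 5.71 0.0083 [ 1.3 -0.3 -3.3]
10 6.04 0.0078 [ 0.6 -1.3 -2.8]
20 6.55 0.0083 [ 1.2 -1.6 -2.2]
30 6.96 0.008 [ 2.  -0.1 -4.1]
45 7.49 0.0082 [ 1.3 -1.  -2.3]
60 8.03 0.0079 [-1.  -4.6  4.6]
75 8.56 0.0073 [-2.3 -2.9  5.7]
88 9.04 0.0079 [-3.4 -0.8  6.3]
```

```bash
python3 -c "
import cv2,numpy as np
a=cv2.imread('pics/side2_10.png')[60:340,100:440];b=cv2.imread('pics/side2_88.png')[60:340,100:440]
cv2.imwrite('pics/c2.png',cv2.resize(np.hstack([a,b]),None,fx=1.17,fy=1.17))"
```

```text
(no output)
```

View pics/c2.png

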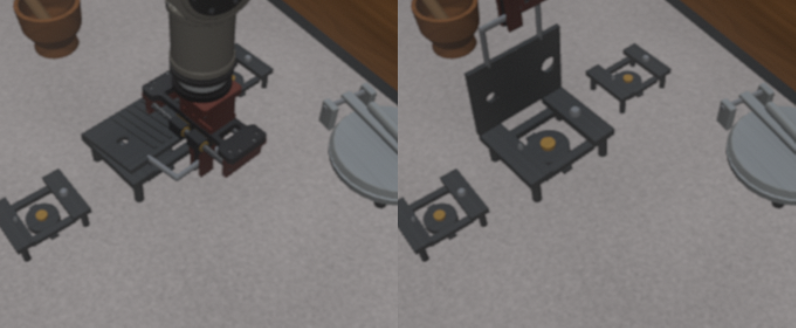

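Plate is upright and standing on its far edge, still held by the bar. Next: lift, carry across, and use the now clear view of the pins.

Run:
```python
from h import *
from rig import env
env.move_linear(tcp(.065,.225),velocity=.1)
env.move_linear(tcp(-.062,.225),velocity=.1)
env.pause(.3)
save("3"); s=env.state(); print(s["time"],s["grip_width"],s["ft_force"],s["position"]-tcp(-.062,.225))
import cv2
a=cv2.imread('pics/side3.png')[50:250,120:360]; cv2.imwrite('pics/s3c.png',cv2.resize(a,None,fx=3,fy=3,interpolation=cv2.INTER_CUBIC))
```

```text
11.45 0.00810368406706159 [ 0.29088004  0.53352031 -5.46713558] [-9.14481763e-06  1.30782554e-04  3.98333247e-07]
```

View pics/s3c.png

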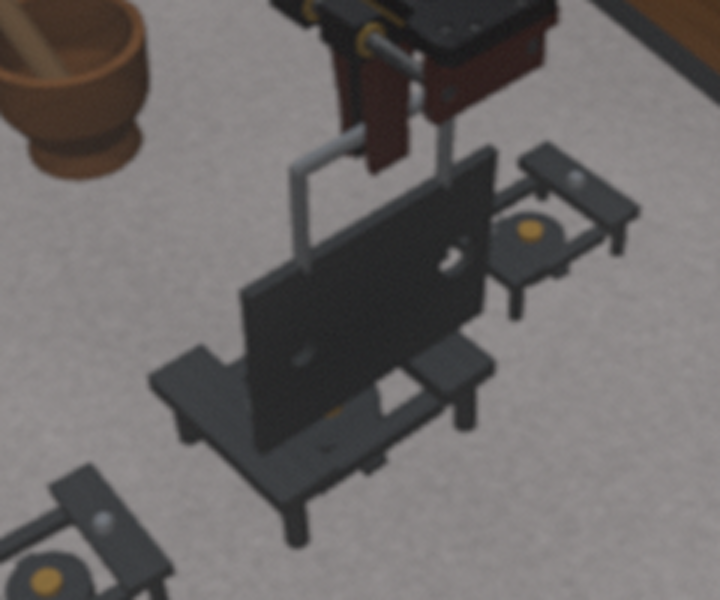

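View pics/top3.png

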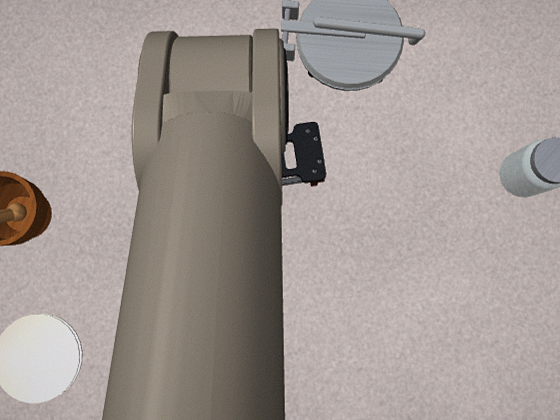

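Run:
```python
from h import *
import cv2
def w(x,y,z): 
    p=np.array(tcp(y,z,x)); p[2]-=.006; return p
for dy in(-.004,): print([proj("side",w(x,-.062+dy,z))[0].round(1).tolist() for x,z in((-.085,.035),(-.085,.165),(.085,.165),(.085,.035),(-.048,.225))])
a=cv2.imread('pics/side2_88.png')[125:235,160:310]; cv2.imwrite('pics/s2c.png',cv2.resize(a,None,fx=5,fy=5,interpolation=cv2.INTER_CUBIC))
# predicted stand features in this crop
for nm,p in dict(thick=(.06,0,.010),thin=(-.052,0,.010),footthick=(.06,0,0),c1=(-.085,-.068,0),c2=(.085,-.068,0),c3=(.043,-.068,0)).items():
    q=proj("side",w(p[0],p[1],p[2]))[0]; print(nm,((q-[160,125]+.5)*5-.5).round())
```

```text
[[210.5, 205.6], [202.5, 150.1], [286.2, 100.0], [284.2, 156.8], [218.9, 107.1]]
thick [454. 147.]
thin [220. 296.]
footthick [455. 166.]
c1 [267. 472.]
c2 [625. 230.]
c3 [542. 286.]
```

View pics/s2c.png

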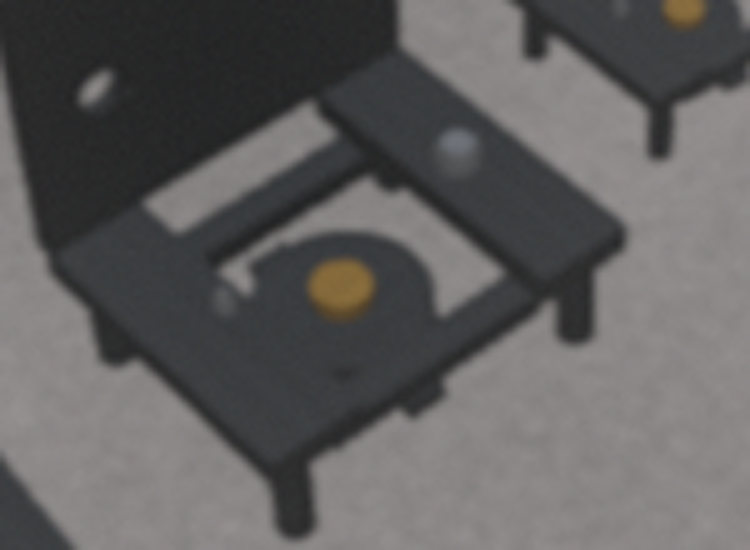

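Stand features agree with the fitted pose to about 1 px. The plate hangs about 4° the wrong way (bottom edge toward +y), held by finger friction. I'll tilt the gripper so that friction carries it past vertical.

```bash
cat >> h.py <<'E'
def tcpt(y,z,p,x=0):
    r=np.radians(p); P=np.array(tcp(y+.006*np.sin(r),z+.006*np.cos(r)-.006,x)); return P
def orit(p): return [-90,p,YAW+90]
E
python3 - <<'E'
from h import *
from rig import env
for y,z in((-.062,.225),(-.06,.195),(.07,.13),(.125,.004),(.125,.1)):
    q=env.ik(tcpt(y,z,25),orit(25)); print(q if q is None else q.round())
env.move_linear(tcpt(-.062,.225,25),orit(25),velocity=.05)
env.pause(.3);save("4"); s=env.state(); print(s["time"],s["grip_width"],s["ft_force"],s["position"],s["eef_rot"])
import cv2
a=cv2.imread('pics/side4.png')[50:250,120:360]; cv2.imwrite('pics/s4c.png',cv2.resize(a,None,fx=3,fy=3,interpolation=cv2.INTER_CUBIC))
E
```

```text
[-53.  18.  36. 106.  16.  64.  73.]
[-52.  20.  35. 108.  15.  61.  73.]
[-60.  28.  31. 106.  11.  60.  62.]
[-61.  40.  27. 106.   6.  49.  57.]
[-62.  32.  29. 104.   9.  59.  58.]
12.4333 0.007939625243552788 [ 0.29251801  0.79736643 -6.39866283] [0.55592135 0.0406619  0.29068988] [-90.03418739  24.95525992  98.72604689]
```

View pics/s4c.png

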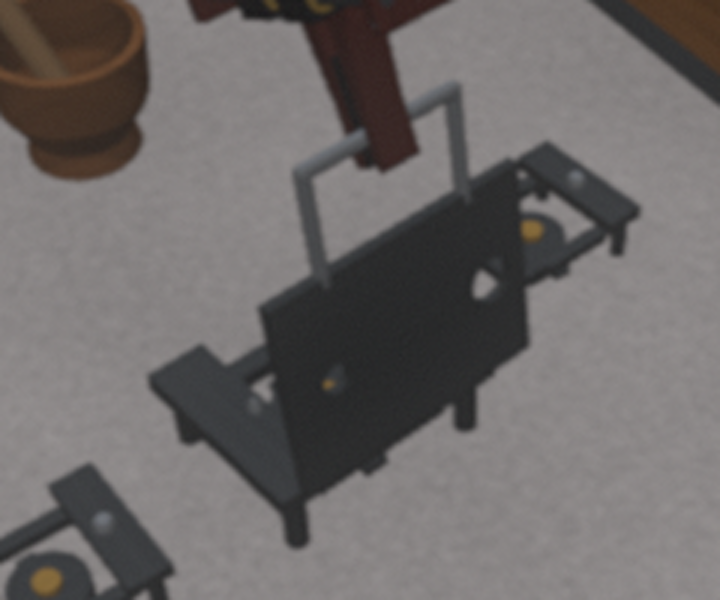

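Now it leans about 9° the right way. I'll land the far edge on the rails' −y end, swing it over to about 20°, and look.

```bash
cat >> h.py <<'E'
def bar(th,e):
    c,n=np.cos(np.radians(th)),np.sin(np.radians(th)); return e+.190*c-.004*n, .190*n+.004*c
E
python3 - <<'E'
from h import *
from rig import env
y,z=bar(80,-.045)
env.move_linear(tcpt(y,.225,25),velocity=.08)
env.pause(.2)
print(env.move_linear(tcpt(y,z,25),velocity=.06,threshold=15))
for th,e in((70,-.047),(60,-.050),(50,-.053),(40,-.055),(30,-.057),(20,-.060)):
    y,z=bar(th,e); h=env.move_linear(tcpt(y,z+.0005,25),velocity=.1,threshold=25)
    s=env.state(); print(th,h,s["time"].__round__(2),s["grip_width"].__round__(4),s["ft_force"].round(1))
    if h: break
save("5")
import cv2
a=cv2.imread('pics/side5.png')[50:250,120:360]; cv2.imwrite('pics/s5c.png',cv2.resize(a,None,fx=3,fy=3,interpolation=cv2.INTER_CUBIC))
E
```

```text
True
70 True 14.18 0.0082 [-4.1  1.3  7.9]
```

View pics/s5c.png

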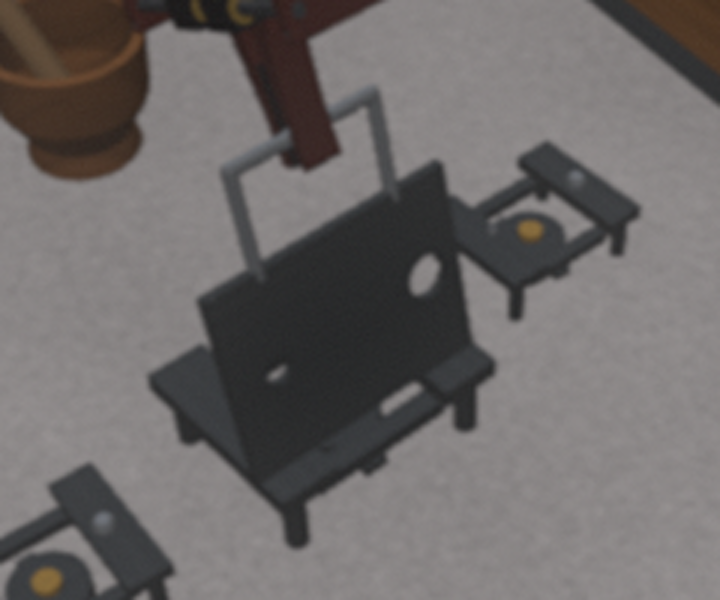

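View pics/top5.png

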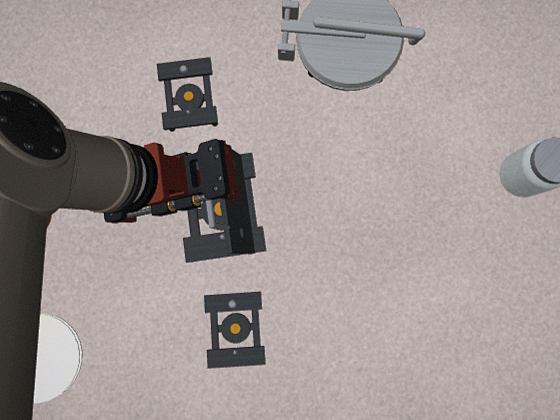

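Plate has landed, leaning the right way with its edge on both rails; the threshold stops were just contact transients. Continuing the arc.

Run:
```python
from h import *
from rig import env
s=env.state(); print(s["position"]-tcpt(*bar(80,-.045),25),s["ft_force"])
for th,e in((70,-.047),(60,-.050),(50,-.053),(40,-.055),(30,-.057),(20,-.060)):
    y,z=bar(th,e); h=env.move_linear(tcpt(y,z+.0005,25),velocity=.09,threshold=45)
    s=env.state(); print(th,h,s["time"].__round__(2),s["grip_width"].__round__(4),s["ft_force"].round(1))
    if h: break
save("6")
import cv2
a=cv2.imread('pics/side6.png')[50:250,120:360]; cv2.imwrite('pics/s6c.png',cv2.resize(a,None,fx=3,fy=3,interpolation=cv2.INTER_CUBIC))
```

```text
[-0.00247187  0.01234747  0.0005785 ] [-3.19784137  0.41895893  5.94972645]
70 False 14.64 0.0084 [-12.7   6.9  25.7]
60 False 15.13 0.0079 [-11.7  11.5  26.7]
50 False 15.62 0.0081 [-12.3  19.1  25.8]
40 False 16.12 0.008 [-1.2  8.   5.9]
30 False 16.63 0.008 [-1.8  5.1  1.2]
20 False 17.14 0.0081 [-0.5  2.9 -0.7]
```

View pics/s6c.png

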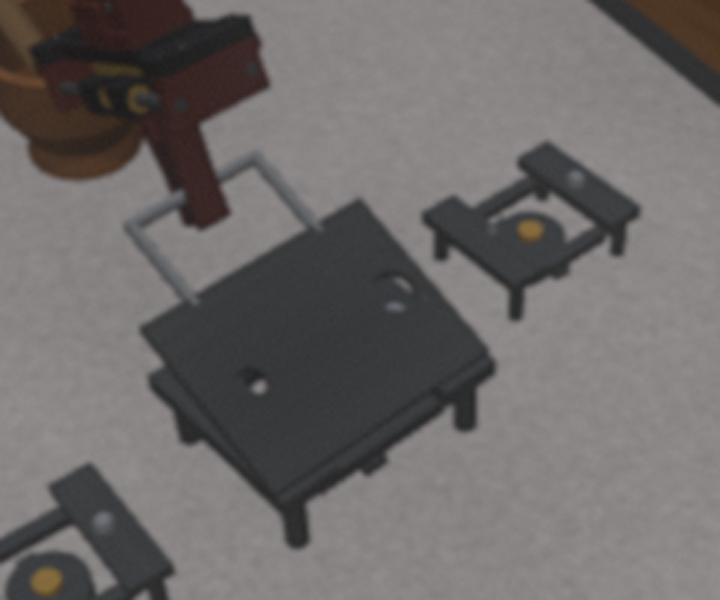

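View pics/top6.png

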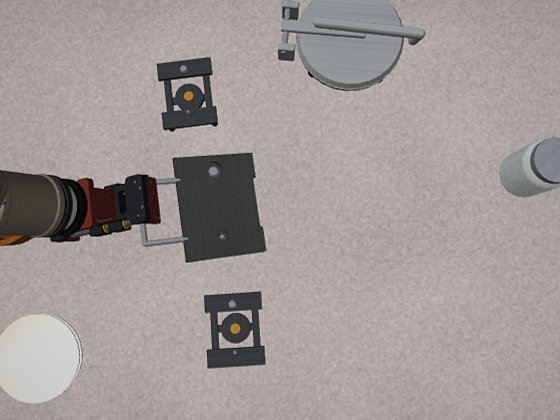

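Run:
```python
import cv2
a=cv2.imread("pics/top6.png")[140:270,130:280]; cv2.imwrite("pics/top6c.png",cv2.resize(a,None,fx=4.6,fy=4.6,interpolation=cv2.INTER_CUBIC))
```

```text
(no output)
```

View pics/top6c.png

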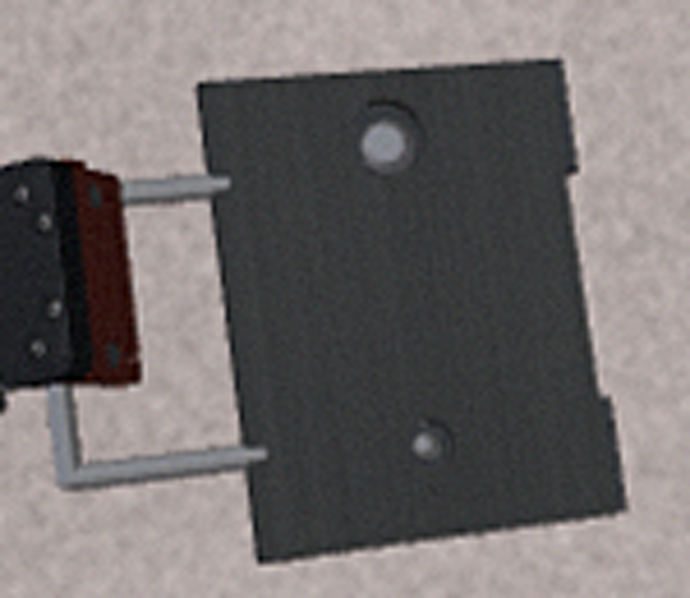

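Both pins show inside their holes and yaw agrees. Lowering the rest while easing the tilt to stay clear of the mortar.

Run:
```python
from h import *
from rig import env
for th,e,p in((14,-.063,15),(10,-.065,10),(6,-.065,10),(3,-.065,10),(1,-.065,10)):
    y,z=bar(th,e); h=env.move_linear(tcpt(y,z,p),orit(p),velocity=.05,threshold=25)
    s=env.state(); print(th,h,s["time"].__round__(2),s["grip_width"].__round__(4),s["ft_force"].round(1),s["position"][2]-tcpt(y,z,p)[2])
    if h: break
env.pause(.15)
save("7");print(env.state()["ft_force"])
import cv2
a=cv2.imread('pics/side7.png')[50:250,120:360]; cv2.imwrite('pics/s7c.png',cv2.resize(a,None,fx=3,fy=3,interpolation=cv2.INTER_CUBIC))
a=cv2.imread("pics/top7.png")[140:270,130:280]; cv2.imwrite("pics/top7c.png",cv2.resize(a,None,fx=4.6,fy=4.6,interpolation=cv2.INTER_CUBIC))
```

```text
14 False 17.77 0.0082 [ 0.9 -3.4 -2.4] 0.00019303948645855995
10 False 18.18 0.0082 [ 0.2 -0.6 -2.2] -6.871287688961503e-05
6 False 18.6 0.0082 [-0.4 -0.1 -1.5] -0.0005015727435416506
3 False 18.95 0.0082 [-0.7  1.  -1. ] -0.0003202192138973825
1 False 19.23 0.0082 [-0.6  1.5 -0.6] -0.00026414832228295604
[ 0.18228777  2.08654079 -2.28280687]
```

View pics/s7c.png

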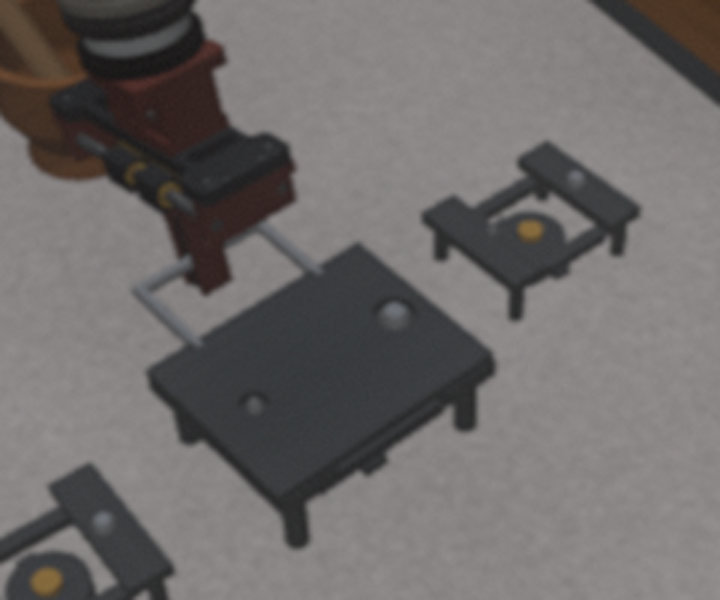

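View pics/top7c.png

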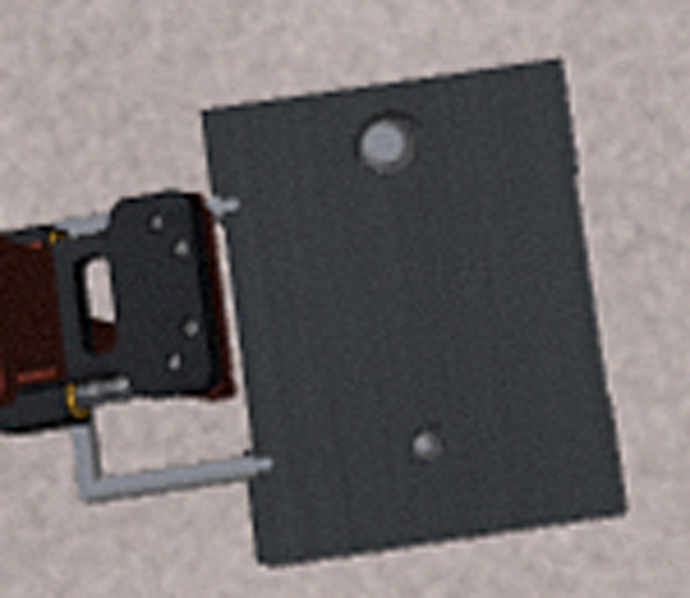

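Run:
```python
from h import *
from rig import env
y,z=bar(0,-.065)
print(env.move_linear(tcpt(y,z-.0005,10),velocity=.03,threshold=12),env.state()["ft_force"])
env.pause(.1)
env.command_gripper(.045); print(env.state()["grip_width"],env.state()["ft_force"])
r=np.radians(10)
env.move_linear(tcpt(y+.08*np.sin(r),z+.08*np.cos(r),10),velocity=.08)
env.move_linear(tcpt(y+.10,z+.18,10),velocity=.15)
env.pause(.2); save("8");print(env.state()["time"])
import cv2
a=cv2.imread('pics/side8.png')[50:250,120:360]; cv2.imwrite('pics/s8c.png',cv2.resize(a,None,fx=3,fy=3,interpolation=cv2.INTER_CUBIC))
a=cv2.imread("pics/top8.png")[140:270,130:280]; cv2.imwrite("pics/top8c.png",cv2.resize(a,None,fx=4.6,fy=4.6,interpolation=cv2.INTER_CUBIC))
```

```text
False [-0.30735317  2.0270582  -1.7729989 ]
0.04484602499257293 [-0.05416787 -0.72224647  0.74614211]
23.0917
```

View pics/s8c.png

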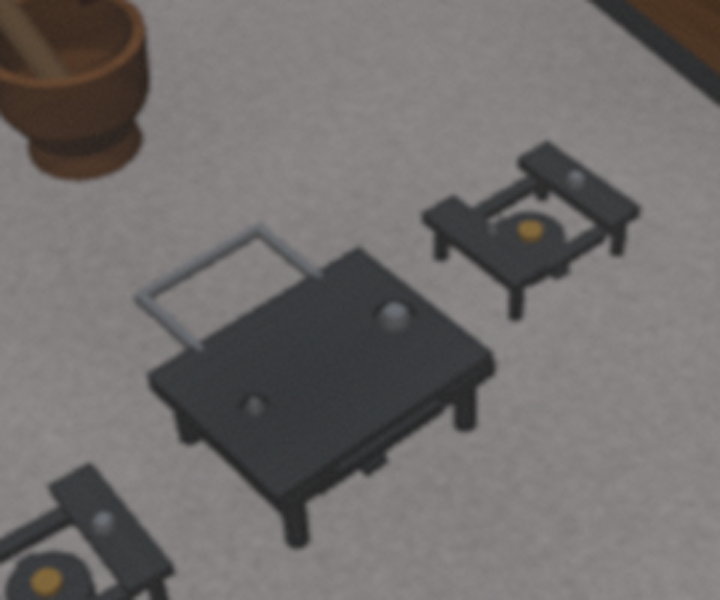

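View pics/top8c.png

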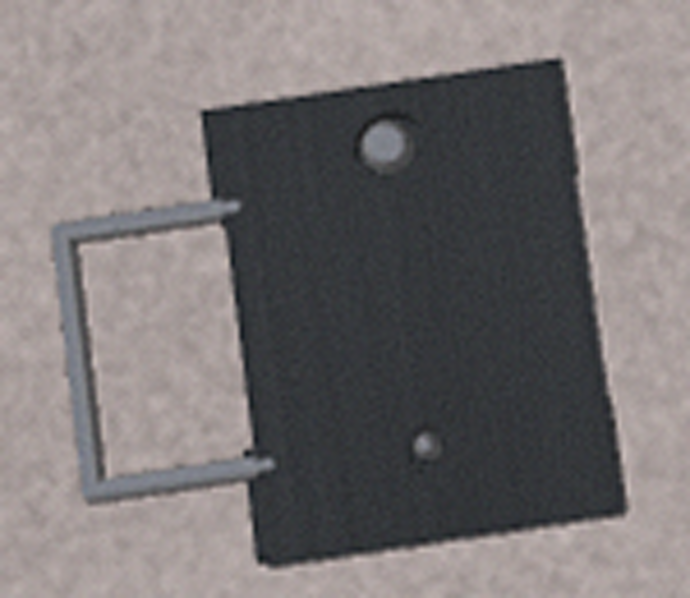

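The plate's corners match the seated plate at the start to about 1 px in both views (5 crop pixels at worst). Both pins stand through their holes, the handle is on the +y side and the gripper is clear. Handing in.

```bash
python3 -c "
from rig import env
env.sign_off(); print(env.state()['time'])"
```

```text
the job is handed in; nothing more can be done
the job is handed in; nothing more can be done
```

The griddle plate is turned over and back on its stand, smooth side up, with the handle on the +y side. I handed the job in after about 23 s of the 42 s allowed; no verdict is reported.

- **What I did:** I gripped the bar and raised the plate to upright on its far edge. I then carried it to the −y end of the rails, leaned it over and lowered it by the handle onto both pins. After that I let go and backed the gripper away.
- **Last checks:** In both camera views the plate's corners match those of the seated plate at the start to about 1 px (roughly 2 mm). Both pins show through their holes, and the gripper is well clear. The wrist force stayed near 2 N during the final lowering. I have no direct height reading, so "fully home" rests on the images.
- **What went differently:** Finger friction held the hanging plate about 4° the wrong way. I tilted the gripper 25° to bring it past vertical. When the plate touched the rails, two force-threshold stops triggered early. I carried on with a higher threshold, and the force on the tool peaked at about 35 N during the swing.
- **Disagreement:** The two cameras put the stand about 3–4 mm and 1° apart. I used the combined fit.

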